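# Tip the welded tank over and bed it in the tilted jig

## Task

The welded aluminium tank standing on end is too wide to grip, so tip it over onto its side and let it come to rest on the bench with its lifting lug uppermost. Then lift it by the lug and set it down, without dropping it, lengthwise on the tilted jig plate, lug still up, and see that it has gone fully home into the low corner against both stops. Do not disturb the loose things on the bench.

Things in the scene. Friction and masses are not known exactly. Their poses are not given: they have to be found in the camera images.
- tank_center (a point): Centre of the tank: a closed plain aluminium box, weld beads round its ends, 88 (x) x 96 (y) x 180 mm (z), 0.4 to 0.75 kg, too wide to grip across the body; its two ends are alike. It starts on end on the bench, z up, centre 90 mm up. A lifting lug sticks out of its -x face. Lying right, its x points down and its centre is 44 mm above the bench.
- push_face (a point): Point on the tank's lug face (-x side), 167 mm from the foot, on its middle line; axes as the tank's. Pushed here towards +x, the tank tips over its far foot edge, falling freely past about 26 degrees. Pushed low it slides (bench friction 0.5 to 0.7), and a pusher lower than 160 mm above the bench meets the lug as it swings up.
- lug (a point): Lifting lug, a flat plate with a hole, in the middle of the tank's -x face: 12 mm thick (y), 44 mm long (z), 36 mm high (-x). This point is on its mid-plane, 20 mm out from the face (16 mm below the outer edge); axes as the tank's. Grip it here across the 12 mm.
- jig_plate: Tilted steel plate of the fixed jig. Origin: its low corner, on the upper surface where the inner faces of the two stops meet, about 40 mm above the bench. x (long side) and y both run uphill, about 18 degrees each; z is the normal. Free surface 250 x 170 mm. End stop along x = 0, side stop along y = 0, each 36 mm high, 10 mm thick.
- home (a point): Where the tank's centre is when it is fully home: plate x 90, y 48, z 44 mm; axes as the plate's. The tank lies lengthwise along x, lug towards +z, either end leading. The plate is slick (friction 0.21 to 0.31): the tank slides down by itself but often hangs up short of a stop, and then needs a push of a few newtons on its side or end.
- tube: Bystander: upright steel tube offcut, 60 mm diameter, 110 mm high, standing to the left of where the tank will fall (its +y side), origin at its underside.
- spray: Bystander: grey upright can, 58 mm diameter, 150 mm high, standing to the right of where the tank will fall (its -y side), origin at its underside.
- angle: Bystander: yellow steel angle offcut, 130 x 50 x 50 mm, lying on the bench.
- brush: Bystander: brush, 220 mm long, lying on the bench.
- pliers: Bystander: locking pliers, 220 mm long, lying on the bench.
- firebrick: Bystander: brick block 110 x 60 x 30 mm.
Not all that is in view belongs to the job. Leave any blue or purple look-alike of the part that bears tank_center alone.

How it is judged (in metres and radians):
On the way:
1. the tank lies on its side on the bench, lug uppermost, at rest (angle between tank_center's own x axis and vertical above 3.04 rad and height (world z) of tank_center below 0.049 m and linear speed of tank below 0.03 m/s), for 0.2 s.
At the end, for the whole second after the job is handed in: The tank lies lengthwise on the jig plate, lug up, within 0.06 rad of flat and square, fully home: its centre within about 4 mm of the place it has when touching both stops (plate x 86 to 95, y 44 to 53, z 39 to 49 mm), at rest and released (x of tank_center in the frame of jig_plate between 0.086 and 0.095 m and y of tank_center in the frame of jig_plate between 0.044 and 0.053 m and z of tank_center in the frame of jig_plate between 0.039 and 0.049 m and angle between the z axis of tank_center and the x axis of jig_plate, either way round below 0.06 rad and angle between the x axis of tank_center and the z axis of jig_plate, either way round below 0.06 rad and height (world z) of lug above 0.1 m and linear speed of tank below 0.02 m/s and contact force between tank and the fingers below 0.2 N).
It fails at once if a bystander is moved more than 20 mm (distance of any of tube, spray, angle, brush, pliers, firebrick from where it was at the start of the episode above 0.02 m).
It fails at once if the tank is dropped or thrown on the jig plate (faster than 0.8 m/s there) (x of tank_center in the frame of jig_plate between 0 and 0.26 m and y of tank_center in the frame of jig_plate between 0 and 0.18 m and z of tank_center in the frame of jig_plate between 0 and 0.16 m and linear speed of tank above 0.8 m/s).
It also fails if it takes over 64 s, if anything falls off the work surface, if the arm or the gripper's body presses on something with over 40 N, if the wrist force passes 120 N, or if a joint passes its speed limit or range.

## Robot

A 6-joint arm with a two-finger parallel gripper is mounted at the origin on the work surface. World frame = base frame: x ahead of the robot, y to its left, z up, the work surface at z = 0. Lengths are in m, angles in degrees, forces in N, time in s.
With the tool pointing down it reaches from about 0.375 to 0.9 m from the base axis. Payload 3.1 kg.
Tool frame: the origin (TCP) lies midway between the tips of the shut fingers; the grasp point (between the pads) lies 19 mm behind it; z points along the fingers, y is the direction in which the jaws open and shut (so a half turn about z gives the same grasp; the last joint's range is limited). The gripper opens to 87 mm and grips with 3 to 60 N. Pads are 19 mm wide; open, the fingers measure 117 mm over their backs; the gripper's body (75 mm by 190 mm) begins 51 mm behind the grasp point.
Start: joints at [62.653, 30.224, 82.088, -0, 67.689, -10.227], TCP at [0.184, 0.597, 0.223] pointing down, gripper open.
Joint ranges: [-176.69, 176.69], [-43.24, 126.21], [12.49, 139.97], [-82, 262], [0, 151.66], [-163.58, 163.58]. Speed limits (degrees/s): [159.86, 159.86, 180, 180, 180, 180].

## Interface

Orientations are given as a 3x3 rotation matrix whose columns are the frame's x, y, z axes.
In Python, from rig import status, vision, bot, models gives the robot as it stands.
- The arm moves only by the tool send_rows, never from a script. Its argument "moves" is a list of rows, each a list of 7 numbers: the shift along the tool's x, y, z in units of 25 mm (1.0 is 25 mm), then the turn, a rotation vector about the tool's x, y, z in units of 10 degrees (1.0 is 10 degrees), then the closure, from -1 (fully open) to 1 (shut), so that 0 is half open. In form: [[dx, dy, dz, rx, ry, rz, hand], ...]. A call has 1 to 12 rows; each row shifts and turns the commanded pose from where the row before left it, along the tool's axes as they then stand; what a row does not reach is not made up. A row lasts 1/8 s, in which the tool goes at most 62.5 mm and 10.7 degrees, less where a joint would pass 70% of its speed; a pose out of reach is approached as far as the arm can. A call is refused whole if a number of a shift passes 1 or a number of a turn 1, either way. A call with a gripper value outside its range is refused whole. The fingers move at their own pace and stop on an object; the grip force is fixed at half the most. Time passes only in rows, so rows that do not move let the fingers close. It gives the time, the measured TCP pose, the force and the opening at its end, in the units of the state.
- status.read_state(): the state, without advancing time (a new reading comes with each control period).
- vision.capture(name): name is "scene" or "top" or "wrist"; returns a dict with "img" (480x640x3 uint8, red, green, blue), "depth" (480x640 float32, m along the optical axis (not along the pixel's ray), 0 where there is no reading), "fx", "fy", "cx", "cy" (pixels), "pose" (4x4, takes a point from camera to world coordinates); the wrist camera has in their place "hand_eye" (4x4, takes a point from camera to tool coordinates, whose origin is the TCP and whose axes are the flange's). Camera axes: x right, y up, looking along -z (the intrinsics and any distortion apply to the point x, -y, -z); pixel columns grow to the right and rows downward; lengths in m; the calibration is good to about 2 mm. A picture is of the moment at which its call begins: read the wrist's pose just before it.
- bot.hand_in(): hands the job in, once; it reports no verdict.
Trained networks look in the newest picture that a camera, given by its name, has taken for a name from the list of things; names that differ only in an ending like _2 or _b are one class to them, and where a whole thing is asked for, a point or a joint stands for the part that bears it (a point fixed in the world has none). Each returns a list of dicts, best first, with "confidence" (0 to 1); they miss things now and then, are a little off and sometimes report something else, mostly with a low value. They report only what shows in the picture. A call takes as long as a camera call. They do not tell look-alikes from the thing itself.
- models.masks_of(camera, name): "mask" (480x640 bool, what is visible of it) and "extent" ([left, top, right, bottom] in pixels, round what is visible of it).
- models.landmark_of(camera, name): "point" ([column, row] in pixels: a listed point, or the origin of a listed thing).
The state is a dict: "time_s": time; "joint_positions": joint angles; "qvel": joint speeds; "tau": joint torques, N m; "position": TCP position; "tcp_rot": TCP orientation; "force": force on the tool from outside, world axes, zero at the start; "moment": the same for the moment, N m; "opening": opening from 0.0 (shut) to 1.0 (fully open).
Only numpy, scipy, OpenCV 4.12 (cv2) and the standard library are available. Lean on these libraries where they do the work, as an engineer would, in place of code of your own. Each camera call takes 0.05 s, during which the arm holds its last target.

## Working session

There is one attempt and no reset: what is moved stays moved. The work goes in short steps, Python scripts to look and compute and a tool call to move; the robot and the scene stay as the last step left them, time stands still between calls to the robot, and variables do not carry over. Pictures are saved under pics/ and viewed, and the job is handed in when it is done.

Besides the shell and the picture viewer there is one more tool, called after "Call:" as name(argument=value, ...) on one line, values as JSON. send_rows: Moves the arm, as the interface text tells. Its arguments: {"type":"object","properties":{"moves":{"type":"array"}},"required":["moves"]}

```bash
ls; mkdir -p pics
python3 - <<'E'
from rig import status,vision,models
import cv2,numpy as np
s=status.read_state();print(s)
for n in("scene","top","wrist"):
    c=vision.capture(n);cv2.imwrite(f"pics/{n}0.png",c["img"][:,:,::-1])
    print(n,{k:(v if k in("fx","fy","cx","cy") else np.round(v,3).tolist()) for k,v in c.items() if k not in("img","depth")})
    for t in["tank_center","push_face","lug","jig_plate","home","tube","spray","angle","brush","pliers","firebrick"]:
        try:
            print(n,t,[(np.round(r["point"]).tolist(),round(r["confidence"],2)) for r in models.landmark_of(n,t)][:4])
        except Exception as e:print(t,e)
print(status.read_state()["time_s"])
E
```

```text
pics
{'time_s': 0.0, 'joint_positions': array([ 6.26507855e+01,  3.02790218e+01,  8.21568727e+01, -1.36673448e-03,
        6.76901488e+01, -1.02268235e+01]), 'qvel': array([ 0.06885501, -0.03273151, -0.03045344, -0.06958589, -0.0240359 ,
        0.10426019]), 'tau': array([ 1.29413103e-03, -4.40036201e+01, -1.76591223e+01,  6.33790484e-02,
        5.81736490e-02, -1.62359333e-04]), 'position': array([0.18363469, 0.59663529, 0.22156835]), 'tcp_rot': array([[-9.55680522e-01,  2.94404072e-01, -9.91045653e-04],
       [ 2.94405509e-01,  9.55678575e-01, -1.96411193e-03],
       [ 3.68878548e-04, -2.16883281e-03, -9.99997580e-01]]), 'force': array([ 0.90192098,  0.05215521, -0.20968744]), 'moment': array([-0.01554155, -0.01001954,  0.01694314]), 'opening': 1.0002066520075452}
scene {'fx': 491.594742218245, 'fy': 491.594742218245, 'cx': 315.388243789294, 'cy': 237.17676242264656, 'pose': [[-0.605, -0.493, 0.625, 1.33], [0.796, -0.394, 0.46, 0.467], [0.019, 0.776, 0.631, 0.92], [0.0, 0.0, 0.0, 1.0]]}
scene tank_center [([266.0, 201.0], 0.89), ([187.0, 258.0], 0.8), ([199.0, 178.0], 0.79), ([
[... 1039 characters left out ...]
p tube [([356.0, 318.0], 0.77)]
top spray [([370.0, 231.0], 0.85), ([354.0, 318.0], 0.53)]
top angle [([284.0, 160.0], 0.63)]
top brush [([229.0, 162.0], 0.73)]
top pliers [([166.0, 338.0], 0.69)]
top firebrick [([336.0, 164.0], 0.98), ([429.0, 270.0], 0.69), ([430.0, 272.0], 0.21)]
wrist {'fx': 430.32023137207517, 'fy': 430.32023137207517, 'cx': 322.04967298534257, 'cy': 235.79167006367936, 'hand_eye': [[-0.0, 0.964, 0.265, 0.073], [1.0, -0.0, 0.002, 0.0], [0.002, 0.265, -0.964, -0.162], [0.0, 0.0, 0.0, 1.0]]}
wrist tank_center []
wrist push_face []
wrist lug []
wrist jig_plate []
wrist home []
wrist tube []
wrist spray []
wrist angle []
wrist brush []
wrist pliers []
wrist firebrick []
1.8
```

View pics/scene0.png

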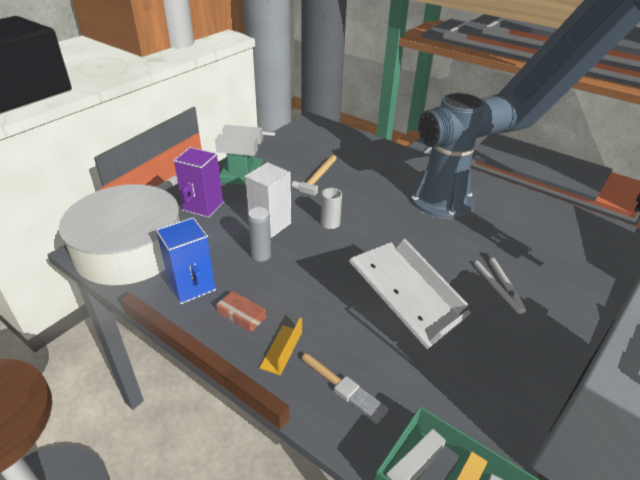

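View pics/top0.png

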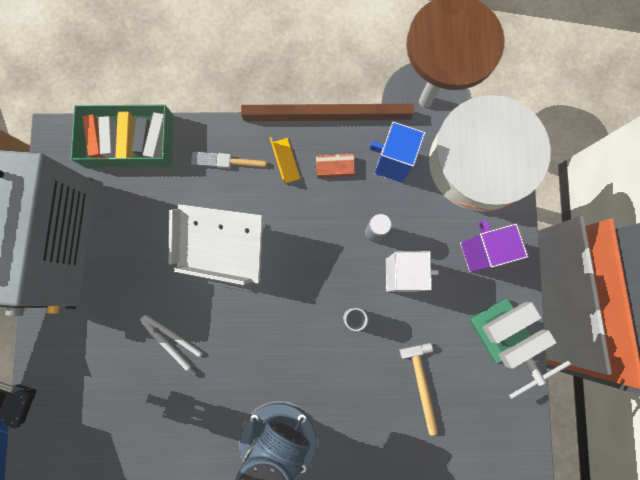

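The scene view shows three candidates for the tank: white at (268,200), blue at (187,260) and purple at (199,182). In the top view they are at white (410,272), blue (400,148) and purple (493,248). The plain aluminium tank is the white one, with its lug at about (433,272) in the top view. Next I'll check it in a crop and measure.

```bash
cat > h.py <<'E'
import numpy as np,cv2
from rig import status,vision,models
def cloud(c,pose=None):
    d=c["depth"];v,u=np.indices(d.shape)
    P=np.stack([(u-c["cx"])/c["fx"]*d,-(v-c["cy"])/c["fy"]*d,-d],-1)
    T=np.array(c["pose"]) if pose is None else pose
    W=P@T[:3,:3].T+T[:3,3]; W[d<=0]=np.nan
    return W
def wristpose(s,c):
    T=np.eye(4);T[:3,:3]=s["tcp_rot"];T[:3,3]=s["position"];return T@np.array(c["hand_eye"])
E
python3 - <<'E'
from h import *
out={}
for n in("top","scene"):
    c=vision.capture(n);W=cloud(c);np.save(n+"W.npy",W);cv2.imwrite(f"pics/{n}crop.png",cv2.resize(c["img"][200:345,330:530] if n=="top" else c["img"][140:290,150:350],None,fx=4,fy=4,interpolation=2)[:,:,::-1])
    for t in["tank_center","jig_plate","tube","spray","angle","brush","pliers","firebrick"]:
        for r in models.masks_of(n,t)[:4]:
            w=W[r["mask"]];w=w[~np.isnan(w[:,0])]
            if len(w)<30: continue
            top=w[w[:,2]>np.percentile(w[:,2],95)-.008]
            rect=cv2.minAreaRect((top[:,:2]*1000).astype(np.float32))
            print(n,t,round(r["confidence"],2),r["extent"],"z",np.round(np.percentile(w[:,2],[2,95]),3),"xy",np.round(np.percentile(w[:,:2],[2,98],axis=0),3).tolist(),"rect",np.round(np.hstack([rect[0],rect[1],rect[2]]),1).tolist())
E
```

```text
top tank_center 0.67 [366.6, 122.7, 425.8, 185.1] z [0.003 0.183] xy [[0.726, -0.383], [0.834, -0.268]] rect [782.8, -333.1, 88.7, 102.0, 69.5]
top tank_center 0.61 [383.4, 252.4, 437.1, 291.9] z [0.005 0.183] xy [[0.408, -0.418], [0.504, -0.304]] rect [457.0, -348.8, 89.1, 95.3, 89.7]
top tank_center 0.56 [460.0, 219.0, 527.6, 274.2] z [-0.     0.183] xy [[0.467, -0.627], [0.588, -0.523]] rect [518.1, -578.4, 89.2, 98.6, 15.6]
top tank_center 0.32 [170.8, 200.4, 265.4, 286.3] z [0.043 0.152] xy [[0.438, 0.039], [0.633, 0.286]] rect [527.3, 58.0, 192.2, 81.1, 9.8]
top tube 0.71 [344.4, 306.9, 367.8, 329.9] z [-0.003  0.112] xy [[0.298, -0.238], [0.36, -0.181]] rect [333.2, -211.1, 57.6, 54.3, 89.6]
top tube 0.41 [140.5, 317.1, 201.1, 374.5] z [0.006 0.021] xy [[0.192, 0.226], [0.335, 0.376]] rect [271.8, 296.9, 212.7, 60.7, 49.6]
top spray 0.71 [363.6, 213.6, 388.8, 240.2] z [0.    0.153] xy [[0.551, -0.297], [0.602, -0.246]] rect [578.8, -273.7, 50.8, 50.1, 13.4]
top angle 0.87 [272.1, 139.1, 302.9, 183.1] z [-0.001  0.049] xy [[0.731, -0.049], [0.857, 0.017]] rect [784.0, 4.3, 116.
[... 1676 characters left out ...]
1, 84.1, 9.8]
scene angle 0.94 [265.8, 319.3, 303.6, 376.0] z [0.001 0.05 ] xy [[0.738, -0.05], [0.857, 0.025]] rect [790.7, 5.9, 127.8, 6.8, 17.1]
scene brush 0.65 [300.5, 350.7, 386.3, 421.0] z [0.005 0.021] xy [[0.777, 0.05], [0.82, 0.258]] rect [793.7, 150.0, 221.1, 44.1, 84.4]
scene pliers 0.89 [475.5, 251.7, 523.3, 313.8] z [-0.    0.02] xy [[0.192, 0.225], [0.344, 0.384]] rect [274.5, 297.3, 225.7, 62.1, 47.1]
scene pliers 0.57 [263.3, 318.8, 302.8, 378.7] z [-0.001  0.05 ] xy [[0.729, -0.052], [0.859, 0.025]] rect [788.6, 5.3, 132.1, 6.8, 17.1]
scene firebrick 0.7 [218.0, 295.2, 266.8, 331.7] z [0.003 0.032] xy [[0.747, -0.213], [0.807, -0.106]] rect [775.3, -160.6, 63.3, 111.8, 3.1]
```

View pics/topcrop.png

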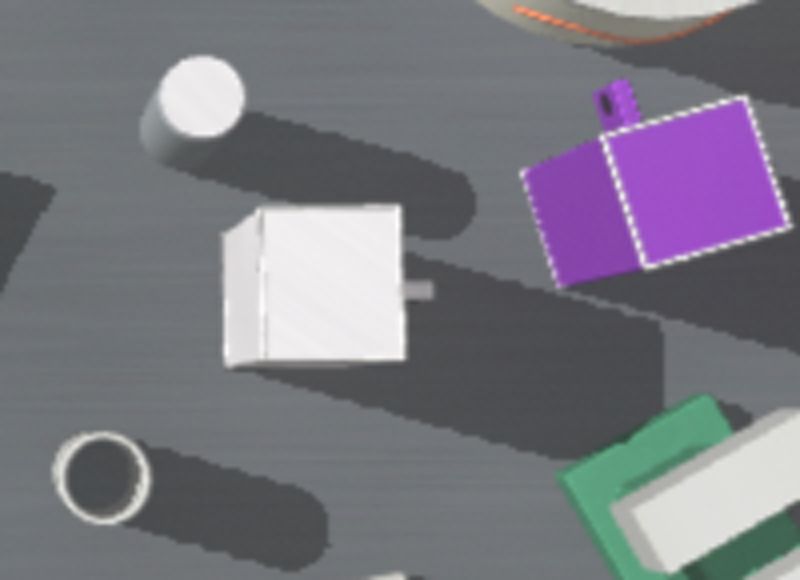

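View pics/scenecrop.png

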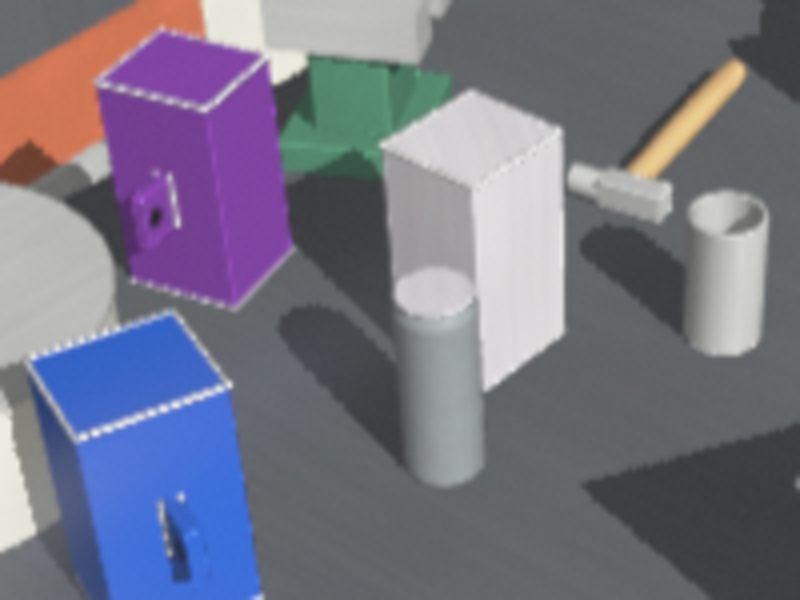

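White tank confirmed: it is unmarked, with its lug on the -y side, centred near (0.457,-0.348) with yaw close to 0. Next is the plate frame, from the saved clouds.

```bash
cat > plate.py <<'E'
from h import *
def fit(W,ex):
    l,t,r,b=ex
    w=W[t:b,l:r].reshape(-1,3);w=w[~np.isnan(w[:,0])];w=w[w[:,2]>.03]
    rng=np.random.default_rng(0);best=0
    for _ in range(500):
        a=w[rng.choice(len(w),3,False)];n=np.cross(a[1]-a[0],a[2]-a[0]);
        if np.linalg.norm(n)<1e-6: continue
        n/=np.linalg.norm(n);n*=np.sign(n[2])
        if n[2]<.8: continue
        i=abs((w-a[0])@n)<.002
        if i.sum()>best: best=i.sum();I=i
    p=w[I];o=p.mean(0);n=np.linalg.svd(p-o)[2][2];n*=np.sign(n[2])
    return w,p,o,n
E
python3 - <<'E'
from plate import *
for n,ex in(("top",(165,195,270,290)),("scene",(340,235,475,355))):
    W=np.load(n+"W.npy");w,p,o,nn=fit(W,ex)
    print(n,len(p),o.round(4),nn.round(4))
    # in-plane frame guess: x axis ~ -Y, y ~ +X
    x=np.array([0,-1,0.]);x-=nn*(x@nn);x/=np.linalg.norm(x);y=np.cross(nn,x)
    q=np.stack([(p-o)@x,(p-o)@y],1)*1000
    r=cv2.minAreaRect(q.astype(np.float32));print(r)
    h=(w-o)@nn
    st=w[(h>.01)];print("stops",len(st),np.percentile((st-o)@nn,[50,95,99]).round(4))
    q=np.stack([(st-o)@x,(st-o)@y,(st-o)@nn],1)*1000
    print(np.percentile(q,[1,50,99],axis=0).round(0))
E
```

```text
top 3321 [0.5417 0.1493 0.1076] [-0.2526  0.3674  0.8951]
((-8.536674499511719, -2.9604263305664062), (178.40884399414062, 261.30908203125), 84.648193359375)
stops 972 [0.032  0.0383 0.0396]
[[-142. -101.   10.]
 [-123.  -62.   32.]
 [  90.   83.   40.]]
scene 3979 [0.5483 0.1577 0.106 ] [-0.2546  0.3636  0.8961]
((-0.2288818359375, -7.9450531005859375), (182.12188720703125, 260.50738525390625), 84.83007049560547)
stops 1256 [0.0278 0.0369 0.038 ]
[[-133. -104.   10.]
 [ -41.  -88.   28.]
 [  96.   80.   38.]]
```

Call:
send_rows(moves=[[0, 0, -0.4, 0, 0, 0.911, 1], [0, 0, -0.4, 0, 0, 0.911, 1], [0, 0, -0.4, 0, 0, 0.911, 1], [0, 0, -0.4, 0, 0, 0.911, 1], [0, 0, -0.4, 0, 0, 0.911, 1], [0, 0, -0.4, 0, 0, 0.911, 1], [0, 0, -0.4, 0, 0, 0.911, 1], [0, 0, -0.4, 0, 0, 0.911, 1], [-1, 1, 0, 0, 0, 0, 1], [-1, 1, 0, 0, 0, 0, 1], [-1, 1, 0, 0, 0, 0, 1], [-1, 1, 0, 0, 0, 0, 1]])

```text
time_s: 4.2
position: [0.2846, 0.4965, 0.3027]
tcp_rot: [[-0.0, 1.0, 0.0], [1.0, 0.0, 0.0], [0.0, 0.0, -1.0]]
force: [0.6, -0.3, -0.2]
opening: 0.01
```

Call:
send_rows(moves=[[-1, 0.75, 0, 0, 0, 0, 1], [-1, 0.75, 0, 0, 0, 0, 1], [-1, 0.75, 0, 0, 0, 0, 1], [-1, 0.75, 0, 0, 0, 0, 1], [-1, 0.75, 0, 0, 0, 0, 1], [-1, 0.75, 0, 0, 0, 0, 1], [-1, 0.75, 0, 0, 0, 0, 1], [-1, 0.75, 0, 0, 0, 0, 1], [-1, 0.75, 0, 0, 0, 0, 1], [-1, 0.75, 0, 0, 0, 0, 1], [-1, 0.75, 0, 0, 0, 0, 1], [-1, 0.75, 0, 0, 0, 0, 1]])

```text
time_s: 5.7
position: [0.5095, 0.1964, 0.3027]
tcp_rot: [[0.0, 1.0, 0.0], [1.0, -0.0, 0.0], [0.0, 0.0, -1.0]]
force: [0.2, 0.2, 0.2]
opening: 0.008
```

Call:
send_rows(moves=[[-1, 0.2, 0, 0, 0, 0, 1], [-1, 0.2, 0, 0, 0, 0, 1], [-1, 0.2, 0, 0, 0, 0, 1], [-1, 0.2, 0, 0, 0, 0, 1], [-1, 0.2, 0, 0, 0, 0, 1], [-1, 0.2, 0, 0, 0, 0, 1], [-1, 0.2, 0, 0, 0, 0, 1], [-1, 0.2, 0, 0, 0, 0, 1], [-1, 0.2, 0, 0, 0, 0, 1], [-1, 0.2, 0, 0, 0, 0, 1], [-1, 0.2, 0, 0, 0, 0, 1], [-1, 0.2, 0, 0, 0, 0, 1]])

```text
time_s: 7.2
position: [0.569, -0.1035, 0.3026]
tcp_rot: [[0.0, 1.0, 0.0], [1.0, -0.0, 0.0], [0.0, 0.0, -1.0]]
force: [1.1, -1.3, -0.8]
opening: 0.008
```

Call:
send_rows(moves=[[-1, -0.38, 0, 0, 0, 0, 1], [-1, -0.38, 0, 0, 0, 0, 1], [-1, -0.38, 0, 0, 0, 0, 1], [-1, -0.38, 0, 0, 0, 0, 1], [-1, -0.38, 0, 0, 0, 0, 1], [-1, -0.38, 0, 0, 0, 0, 1], [-1, -0.38, 0, 0, 0, 0, 1], [-1, -0.38, 0, 0, 0, 0, 1], [-1, -0.38, 0, 0, 0, 0, 1], [-1, -0.38, 0, 0, 0, 0, 1], [-1, -0.38, 0, 0, 0, 0, 1], [-1, -0.38, 0, 0, 0, 0, 1]])

```text
time_s: 8.7
position: [0.4546, -0.4035, 0.3026]
tcp_rot: [[0.0, 1.0, 0.0], [1.0, -0.0, -0.0], [-0.0, 0.0, -1.0]]
force: [0.3, 0.3, 0.3]
opening: 0.005
```

Call:
send_rows(moves=[[-0.5, 0.05, 0, 0, 0, 0, 1], [-0.5, 0.05, 0, 0, 0, 0, 1], [0, 0, 0.9, 0, 0, 0, 1], [0, 0, 0.9, 0, 0, 0, 1], [0, 0, 0.9, 0, 0, 0, 1], [0, 0, 0.9, 0, 0, 0, 1], [0, 0, 0.9, 0, 0, 0, 1], [0, 0, 0.88, 0, 0, 0, 1]])

```text
time_s: 9.7
position: [0.4582, -0.4273, 0.1673]
tcp_rot: [[-0.001, 1.0, 0.0], [1.0, 0.001, 0.0], [0.0, 0.0, -1.0]]
force: [-0.2, -0.1, 1.4]
opening: 0.011
```

Run:
```python
from h import *
for n in("scene",):
    c=vision.capture(n);cv2.imwrite(f"pics/{n}1.png",cv2.resize(c["img"][100:330,150:400],None,fx=3,fy=2.6)[:,:,::-1])
```

```text
(no output)
```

View pics/scene1.png

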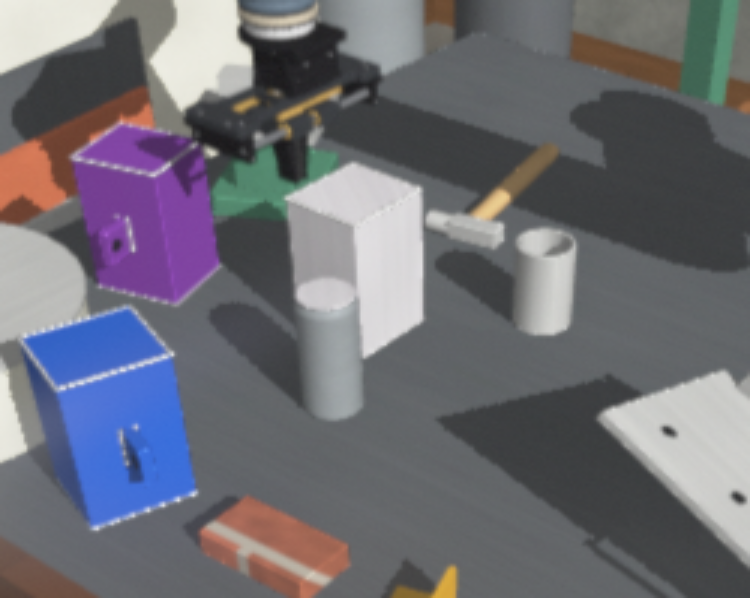

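Call:
send_rows(moves=[[0.4, 0, 0, 0, 0, 0, 1], [0.3, 0, 0, 0, 0, 0, 1], [0.2, 0, 0, 0, 0, 0, 1], [0.2, 0, 0, 0, 0, 0, 1], [0.2, 0, 0, 0, 0, 0, 1], [0.2, 0, 0, 0, 0, 0, 1], [0.2, 0, 0, 0, 0, 0, 1], [0.25, 0, 0, 0, 0, 0, 1]])

```text
time_s: 10.75
position: [0.4574, -0.3786, 0.168]
tcp_rot: [[0.0, 1.0, -0.0], [1.0, -0.0, 0.0], [0.0, -0.0, -1.0]]
force: [-0.3, -1.4, 1.6]
opening: 0.002
```

Run:
```python
from h import *
for n in("scene",):
    c=vision.capture(n);cv2.imwrite(f"pics/{n}2.png",cv2.resize(c["img"][100:330,150:400],None,fx=3,fy=2.6)[:,:,::-1])
```

```text
(no output)
```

View pics/scene2.png

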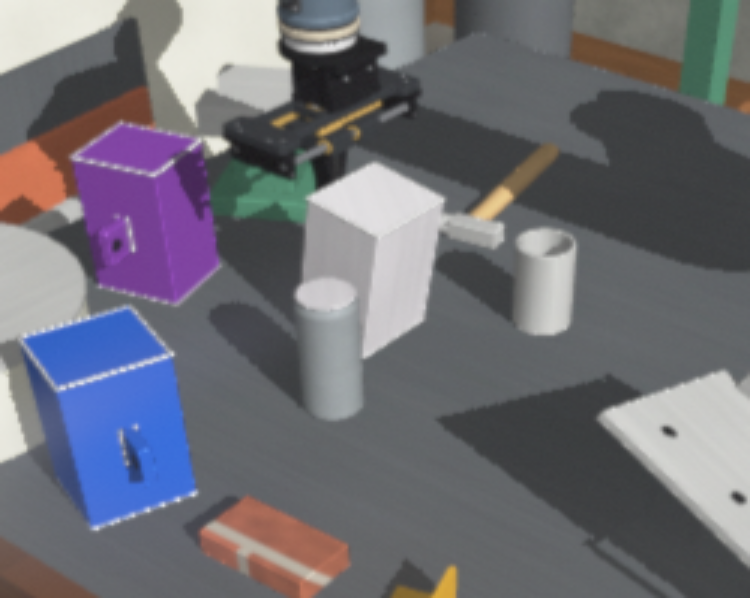

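It is tipping squarely. I'll keep pushing and rise slightly so the tip clears the lug.

Call:
send_rows(moves=[[0.25, 0, -0.07, 0, 0, 0, 1], [0.25, 0, -0.07, 0, 0, 0, 1], [0.25, 0, -0.07, 0, 0, 0, 1], [0.25, 0, -0.07, 0, 0, 0, 1], [0.25, 0, -0.07, 0, 0, 0, 1], [0.25, 0, -0.07, 0, 0, 0, 1], [0.25, 0, -0.07, 0, 0, 0, 1], [0.25, 0, -0.07, 0, 0, 0, 1], [0.2, 0, -0.07, 0, 0, 0, 1], [0.2, 0, -0.07, 0, 0, 0, 1]])

```text
time_s: 12.05
position: [0.4574, -0.3186, 0.1857]
tcp_rot: [[0.0, 1.0, 0.0], [1.0, -0.0, 0.0], [0.0, 0.0, -1.0]]
force: [0.1, -0.1, 0.4]
opening: 0.003
```

Run:
```python
from h import *
for n in("scene",):
    c=vision.capture(n);cv2.imwrite(f"pics/{n}3.png",cv2.resize(c["img"][100:330,150:400],None,fx=3,fy=2.6)[:,:,::-1])
```

```text
(no output)
```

View pics/scene3.png

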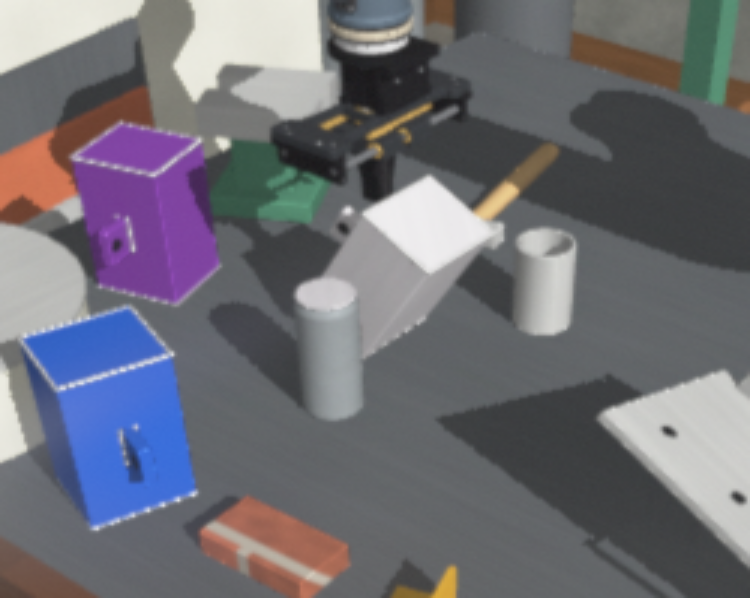

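It is falling freely now. I'll hold, raise the tool and open the fingers.

Call:
send_rows(moves=[[0, 0, -0.5, 0, 0, 0, 0], [0, 0, -1, 0, 0, 0, 0], [0, 0, -1, 0, 0, 0, 0], [0.5, 0, -0.5, 0, 0, 0, 0], [1, 0, 0, 0, 0, 0, 0], [1, 0, 0, 0, 0, 0, 0], [0, 0, 0, 0, 0, 0, 0]])

```text
time_s: 12.98
position: [0.4565, -0.2529, 0.2596]
tcp_rot: [[-0.003, 1.0, -0.003], [1.0, 0.003, 0.003], [0.003, -0.003, -1.0]]
force: [-0.5, -0.1, 0.3]
opening: 0.498
```

Run:
```python
from h import *
s=status.read_state();print(s["position"],s["opening"])
c=vision.capture("wrist");Ww=cloud(c,wristpose(s,c));np.save("wW.npy",Ww);cv2.imwrite("pics/w4.png",c["img"][:,:,::-1])
for t in("lug","tank_center"):print(t,[(r["point"],r["confidence"]) for r in models.landmark_of("wrist",t)])
for r in models.landmark_of("wrist","lug")[:2]:
    u,v=map(int,r["point"]);print(np.nanmedian(Ww[v-2:v+3,u-2:u+3].reshape(-1,3),0))
for n in("scene","top"):
    c=vision.capture(n);W=cloud(c);np.save(n+"W2.npy",W);cv2.imwrite(f"pics/{n}4.png",c["img"][:,:,::-1])
    # all points in the fallen region
    m=(W[...,0]>.39)&(W[...,0]<.525)&(W[...,1]>-.36)&(W[...,1]<-.09)
    b=W[m&(W[...,2]>.07)&(W[...,2]<.1)];r=cv2.minAreaRect((b[:,:2]*1000).astype(np.float32));print(n,"body",len(b),b.mean(0),r,np.median(b[:,2]))
    l=W[m&(W[...,2]>.1)&(W[...,2]<.13)];print("lug",len(l),l.mean(0),np.percentile(l,[3,97],axis=0).round(4).tolist())
W=Ww
m=(W[...,0]>.39)&(W[...,0]<.525)&(W[...,1]>-.36)&(W[...,1]<-.09)
b=W[m&(W[...,2]>.07)&(W[...,2]<.1)];r=cv2.minAreaRect((b[:,:2]*1000).astype(np.float32));print("w body",len(b),r,np.median(b[:,2]))
l=W[m&(W[...,2]>.115)&(W[...,2]<.13)];print("lug",len(l),l.mean(0),cv2.minAreaRect((l[:,:2]*1000).astype(np.float32)),np.median(l[:,2]))
```

```text
[ 0.45647744 -0.25288568  0.25963365] 0.4975507671206307
lug [([320.8, 159.6], 0.95)]
tank_center []
[ 0.45412578 -0.20784536  0.12332543]
scene body 1514 [ 0.46798109 -0.19891608  0.08599468] ((457.0082092285156, -208.8893280029297), (102.23271179199219, 184.32794189453125), 0.20145033299922943) 0.08733284718591594
lug 133 [ 0.46013161 -0.20606941  0.11491275] [[0.4532, -0.228, 0.1012], [0.465, -0.1863, 0.1261]]
top body 1005 [ 0.46062934 -0.17754208  0.08763821] ((455.22564697265625, -183.65689086914062), (126.70114135742188, 94.4281005859375), 89.80889129638672) 0.08762947785601849
lug 54 [ 0.45548407 -0.21612382  0.12322032] [[0.4506, -0.2305, 0.12], [0.4614, -0.2005, 0.1277]]
w body 28754 ((456.6111755371094, -209.58392333984375), (181.60665893554688, 96.85926055908203), 89.99695587158203) 0.08750125009338594
lug 1128 [ 0.45650141 -0.20886907  0.1232234 ] ((456.6023864746094, -209.38555908203125), (43.03570556640625, 11.913774490356445), 89.92381286621094) 0.12330332741669553
```

View pics/w4.png

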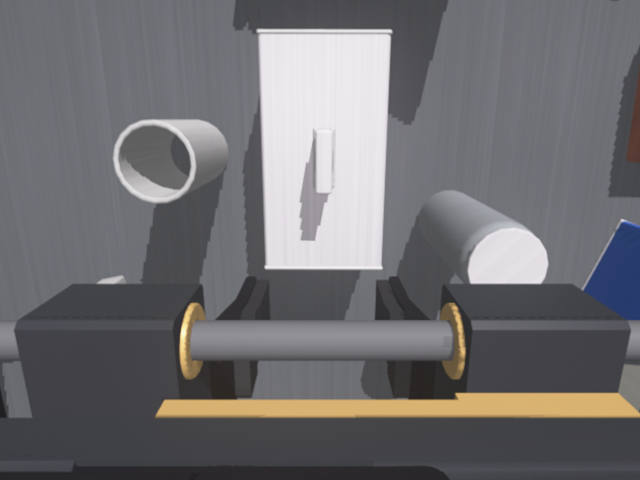

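View pics/scene4.png

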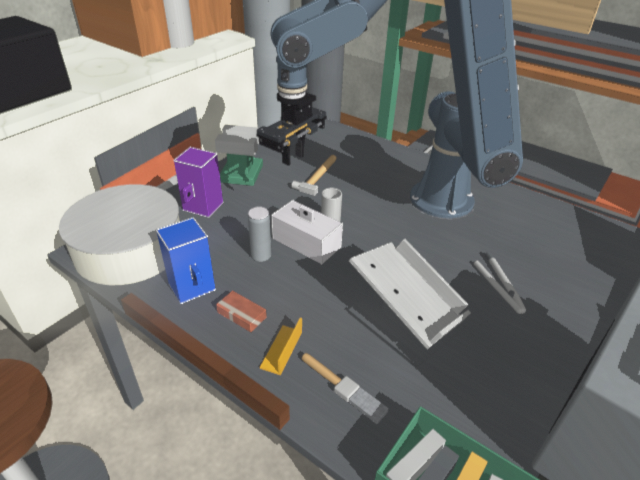

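The tank lies flat with its lug up: lug centre (0.4566,-0.209), top at 0.123, yaw 0, and wrist pixel (324,160). The bystanders look untouched.

Call:
send_rows(moves=[[1, 0, 0, 0, 0, 0, 0], [0.78, 0, 0, 0, 0, 0, 0], [0, 0, 1, 0, 0, 0, 0], [0, 0, 1, 0, 0, 0, 0], [0, 0, 1, 0, 0, 0, 0], [0, 0, 1, 0, 0, 0, 0], [0, 0, 0.4, 0, 0, 0, 0], [0, 0, 0, 0, 0, 0, 0]])

```text
time_s: 14.28
position: [0.4573, -0.2118, 0.1502]
tcp_rot: [[-0.0, 1.0, -0.001], [1.0, 0.0, 0.001], [0.001, -0.001, -1.0]]
force: [-0.2, -0.3, -0.1]
opening: 0.501
```

Run:
```python
from h import *
from plate import fit
s=status.read_state();print(s["position"],s["tcp_rot"].round(4))
# plate frame from combined fresh clouds
for n,ex in(("top",(165,195,270,290)),("scene",(340,235,475,355))):
    c=vision.capture(n);W=cloud(c);w,p,o,nn=fit(W,ex)
    h=(w-o)@nn
    x=np.array([0,-1,0.]);x-=nn*(x@nn);x/=np.linalg.norm(x)
    # rotate x: from minarearect of floor pts
    y=np.cross(nn,x);q=np.stack([(p-o)@x,(p-o)@y],1)*1000
    (cx,cy),(a,b),an=cv2.minAreaRect(q.astype(np.float32))
    th=np.deg2rad(an if a>b else an-90); x2=x*np.cos(th)+y*np.sin(th)
    if x2@x<0:x2=-x2
    y2=np.cross(nn,x2);Q=np.stack([(w-o)@x2,(w-o)@y2,h],1)
    f=Q[abs(h)<.003]
    print(n,"nn",nn,"x",x2,"y",y2,"o",o)
    print(" floor range",np.percentile(f,[.3,99.7],axis=0).round(4).tolist())
    st=Q[(h>.012)&(h<.034)]
    for ax,oth in((0,1),(1,0)):
        sel=st[(st[:,oth]>-.05)&(st[:,oth]<.05)]
        print(" wall ax",ax,len(sel),np.histogram(sel[:,ax],bins=np.arange(-.16,.16,.004))[0].nonzero()[0]*4-160, np.percentile(sel[:,ax],[5,50,95]).round(4))
    print(" top of stops",np.percentile(h,99.5))
    hw=Q[(h>.034)];print(" rim pts",np.percentile(hw,[1,99],axis=0).round(4).tolist())
    np.save(n+"Q.npy",Q);np.save(n+"F.npy",np.stack([x2,y2,nn,o]))
print([(r["point"],r["confidence"]) for r in models.landmark_of("scene","jig_plate")],[(r["point"],r["confidence"]) for r in models.landmark_of("top","jig_plate")] )
```

```text
[ 0.45733235 -0.21179406  0.15021559] [[-0.e+00  1.e+00 -9.e-04]
 [ 1.e+00  0.e+00  6.e-04]
 [ 6.e-04 -9.e-04 -1.e+00]]
top nn [-0.25915535  0.3676064   0.89314279] x [-0.18593445 -0.9264271   0.32735485] y [ 0.94776942 -0.08123025  0.30843924] o [0.54207945 0.14918941 0.10775357]
 floor range [[-0.1351, -0.091, -0.003], [0.1211, 0.0845, 0.003]]
 wall ax 0 192 [-144 -140 -136 -132 -128] [-0.1336 -0.1298 -0.1269]
 wall ax 1 99 [-96 -92 -88] [-0.0933 -0.0858 -0.0848]
 top of stops 0.6405464895230097
 rim pts [[-0.1385, -0.0944, 0.0342], [0.4023, 0.1001, 0.6441]]
scene nn [-0.25670113  0.36404155  0.89530904] x [-0.18700507 -0.92755296  0.32353454] y [ 0.94822657 -0.08437565  0.30618151] o [0.54813155 0.15843678 0.10569566]
 floor range [[-0.127, -0.0942, -0.0029], [0.1299, 0.0828, 0.0029]]
 wall ax 0 23 [-132 -128 -124 -120] [-0.129  -0.1289 -0.1201]
 wall ax 1 332 [-104 -100  -96  -92  -88  -84] [-0.0938 -0.0898 -0.0864]
 top of stops 0.037456699188607744
 rim pts [[-0.1287, -0.101, 0.0341], [0.1045, 0.0671, 0.0387]]
[] [([179.1, 263.8], 0.56)]
```

Call:
send_rows(moves=[[0.1, -0.03, 0.8, 0, 0, 0, 0], [0, 0, 0.8, 0, 0, 0, 0], [0, 0, 0.5, 0, 0, 0, 0], [0, 0, 0.18, 0, 0, 0, 0], [0, 0, 0, 0, 0, 0, 1], [0, 0, 0, 0, 0, 0, 1], [0, 0, 0, 0, 0, 0, 1], [0, 0, 0, 0, 0, 0, 1]])

```text
time_s: 15.48
position: [0.4568, -0.2096, 0.0938]
tcp_rot: [[-0.0, 1.0, 0.0], [1.0, 0.0, -0.0], [-0.0, 0.0, -1.0]]
force: [-0.4, -0.5, -3.7]
opening: 0.134
```

Call:
send_rows(moves=[[0, 0, -0.3, 0, 0, 0, 1], [0, 0, -0.6, 0, 0, 0, 1], [0, 0, -0.9, 0, 0, 0, 1], [0, 0, -1, 0, 0, 0, 1], [0, 0, -1, 0, 0, 0, 1], [0, 0, -1, 0, 0, 0, 1], [0, 0, -1, 0, 0, 0, 1], [0, 0, -1, 0, 0, 0, 1], [0, 0, -1, 0, 0, 0, 1], [0, 0, -0.8, 0, 0, 0, 1], [0, 0, -0.4, 0, 0, 0, 1]])

```text
time_s: 16.85
position: [0.4566, -0.2093, 0.3202]
tcp_rot: [[-0.0, 1.0, 0.001], [1.0, 0.0, -0.001], [-0.001, 0.001, -1.0]]
force: [0.1, -0.0, -4.4]
opening: 0.135
```

Run:
```python
from h import *
s=status.read_state();print(s["position"],s["force"],s["joint_positions"].round(1),s["opening"])
c=vision.capture("scene");cv2.imwrite("pics/s5.png",c["img"][:,:,::-1])
from scipy.spatial.transform import Rotation as R
x=np.array([-.1865,-.927,.3255]);n=np.array([-.258,.366,.894]);n/=np.linalg.norm(n);x-=n*(x@n);x/=np.linalg.norm(x);y=np.cross(n,x)
Rt=np.stack([-x,y,-n],1);np.save("Rt.npy",Rt)
print(Rt.round(4),np.rad2deg(R.from_matrix(s["tcp_rot"].T@Rt).as_rotvec()))
```

```text
[ 0.45655055 -0.20926002  0.32015365] [ 0.1381941  -0.02630894 -4.41165811] [-37.4  14.2  91.9   0.   73.8 -37.4] 0.1351242358618011
[[ 0.1865  0.948   0.258 ]
 [ 0.9269 -0.0828 -0.366 ]
 [-0.3256  0.3075 -0.8941]] [-16.76373737 -20.55887011   8.02580901]
```

View pics/s5.png

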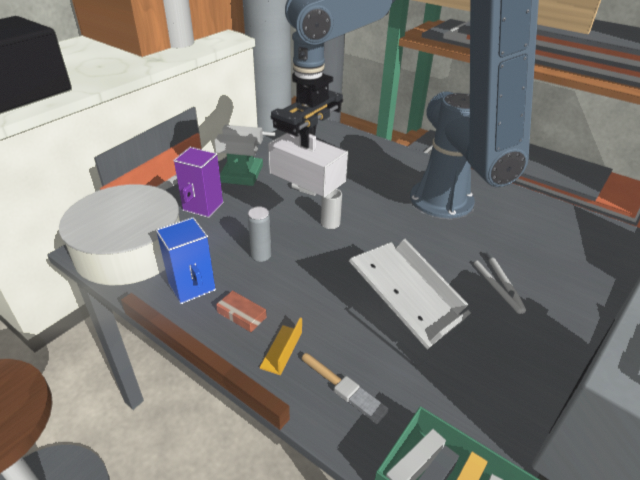

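Lifted with a secure grip; the weight reads about 4.4 N. Now carry it across.

Call:
send_rows(moves=[[0.5, 0.08, 0, 0, 0, 0, 1], [1, 0.08, 0, 0, 0, 0, 1], [1, 0.08, 0, 0, 0, 0, 1], [1, 0.08, 0, 0, 0, 0, 1], [1, 0.08, 0, 0, 0, 0, 1], [1, 0.08, 0, 0, 0, 0, 1], [1, 0.08, 0, 0, 0, 0, 1], [1, 0.08, 0, 0, 0, 0, 1], [1, 0.08, 0, 0, 0, 0, 1], [1, 0.08, 0, 0, 0, 0, 1], [1, 0.08, 0, 0, 0, 0, 1], [1, 0.08, 0, 0, 0, 0, 1]])

```text
time_s: 18.4
position: [0.4793, 0.0798, 0.3172]
tcp_rot: [[-0.0, 1.0, -0.003], [1.0, 0.0, 0.001], [0.001, -0.003, -1.0]]
force: [0.5, 0.3, -4.3]
opening: 0.137
```

Call:
send_rows(moves=[[1, 0, 0, 0, 0, 0, 1], [1, 0, 0, 0, 0, 0, 1], [1, 0, 0, 0, 0, 0, 1], [1, 0, 0, 0, 0, 0, 1], [0.7, 0, 0, 0, 0, 0, 1], [0.4, 0, 0, 0, 0, 0, 1], [0, 0, 0, -0.335, -0.411, 0.16, 1], [0, 0, 0, -0.335, -0.411, 0.16, 1], [0, 0, 0, -0.335, -0.411, 0.16, 1], [0, 0, 0, -0.335, -0.411, 0.16, 1], [0, 0, 0, -0.335, -0.411, 0.16, 1], [0, 0, 0, 0, 0, 0, 1]])

```text
time_s: 19.9
position: [0.4792, 0.2065, 0.3172]
tcp_rot: [[0.183, 0.95, 0.254], [0.928, -0.081, -0.364], [-0.325, 0.302, -0.896]]
force: [1.0, 0.4, -4.7]
opening: 0.138
```

Run:
```python
from h import *
from scipy.spatial.transform import Rotation as R
s=status.read_state();print(s["position"],s["force"],s["joint_positions"].round(1),s["opening"])
Rt=np.load("Rt.npy");print(np.rad2deg(R.from_matrix(s["tcp_rot"].T@Rt).as_rotvec()))
print("to hover, tool units",(s["tcp_rot"].T@(np.array([.4814,.2349,.2271])-s["position"])/.025).round(2))
for n in("scene",):
  c=vision.capture(n);cv2.imwrite(f"pics/{n}6.png",cv2.resize(c["img"][60:400,200:560],None,fx=2,fy=1.7)[:,:,::-1])
```

```text
[0.479221   0.20649356 0.31724096] [ 1.0031955   0.37955125 -4.68982241] [ 25.8  17.2  93.5 -28.3  67.6  44.4] 0.13755618808708725
[-0.28005644 -0.10879441  0.19877143]
to hover, tool units [ 2.24 -1.1   2.84]
```

View pics/scene6.png

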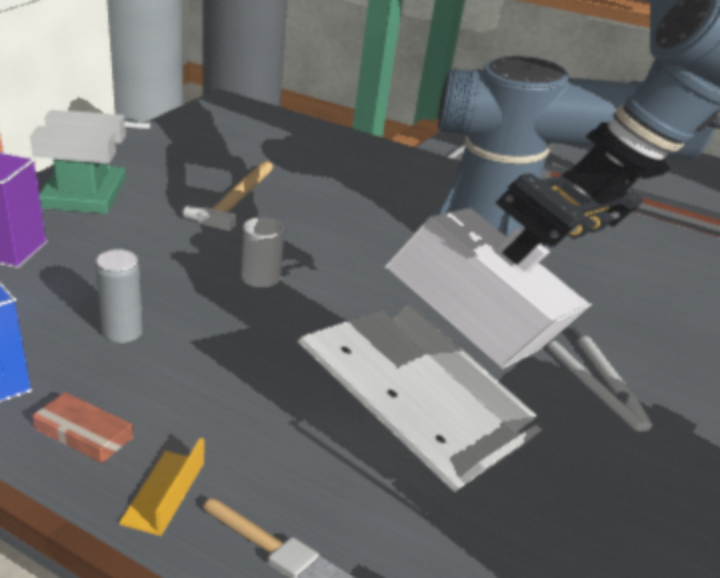

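Call:
send_rows(moves=[[0.4, -0.25, 0.3, -0.01, -0.01, 0.01, 1], [0.6, -0.3, 0.8, -0.01, 0, 0.01, 1], [0.6, -0.3, 0.8, -0.01, 0, 0, 1], [0.44, -0.2, 0.6, 0, 0, 0, 1], [0.2, -0.05, 0.34, 0, 0, 0, 1], [0, 0, 0, 0, 0, 0, 1]])

```text
time_s: 20.7
position: [0.4838, 0.2335, 0.2278]
tcp_rot: [[0.189, 0.947, 0.26], [0.926, -0.084, -0.368], [-0.326, 0.311, -0.893]]
force: [0.2, -0.7, -4.1]
opening: 0.134
```

```bash
cat > meas.py <<'E'
from h import *
# measure tank in plate frame from scene/top clouds
Rt=np.load("Rt.npy");px,py,n=-Rt[:,0],Rt[:,1],-Rt[:,2]
O={"top":np.array([.4849,.2747,.0395]),"scene":np.array([.4882,.2770,.0403])}
def meas(hz,tag,show=True):
    for nm in("scene","top"):
        c=vision.capture(nm);W=cloud(c)
        if show:cv2.imwrite(f"pics/{nm}{tag}.png",cv2.resize(c["img"][190:390,300:520] if nm=="scene" else c["img"][170:320,120:320],None,fx=3.5,fy=3.0 if nm=="scene" else 3.5,interpolation=2)[:,:,::-1])
        w=W[150:400,300:520] if nm=="scene" else W[150:330,120:320]
        w=w.reshape(-1,3);w=w[~np.isnan(w[:,0])]-O[nm]
        q=np.stack([w@px,w@py,w@n],1)
        b=q[(q[:,0]>-.03)&(q[:,0]<.26)&(q[:,1]>-.03)&(q[:,1]<.18)&(abs(q[:,2]-hz)<.012)]
        if len(b)<50: print(nm,"few",len(b));continue
        z=np.median(b[:,2]);b=b[abs(b[:,2]-z)<.009]
        A=np.c_[b[:,:2],np.ones(len(b))];k=np.linalg.lstsq(A,b[:,2],rcond=None)[0]
        r=cv2.minAreaRect((b[:,:2]*1000).astype(np.float32))
        print(nm,len(b),"top z %.1f slope %.3f %.3f"%(z*1000,k[0],k[1]),"rect",[np.round(v,1) for v in r],"x",np.percentile(b[:,0],[1,99]).round(4),"y",np.percentile(b[:,1],[1,99]).round(4))
E
python3 - <<'E'
from meas import *
from scipy.spatial.transform import Rotation as R
s=status.read_state();print(s["position"],s["force"],s["joint_positions"].round(1),s["opening"])
print(np.rad2deg(R.from_matrix(s["tcp_rot"].T@Rt).as_rotvec()))
meas(.148,"7")
E
```

```text
[0.48379816 0.23353303 0.22783903] [ 0.20437976 -0.65505356 -4.05070875] [ 28.5  25.2  97.1 -31.6  58.5  53.8] 0.13436708296667627
[ 0.15184706  0.07727709 -0.15187965]
scene 1796 top z 146.8 slope -0.000 -0.035 rect [array([101.5,  58.7]), array([100.3, 181.6]), np.float64(89.1)] x [0.0123 0.1899] y [0.0122 0.107 ]
top 1653 top z 148.1 slope -0.009 -0.004 rect [array([100.1,  60.3]), array([ 96.9, 183.3]), np.float64(89.9)] x [0.033  0.1901] y [0.0135 0.1076]
```

View pics/scene7.png

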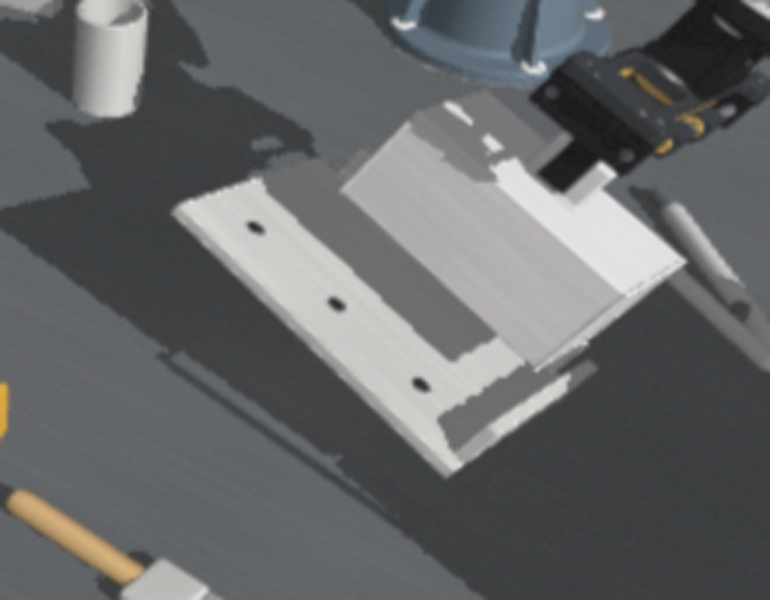

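The tank is square to the plate at about (101,59) mm and 59 mm above it. Lowering.

Call:
send_rows(moves=[[0, 0, 0.4, 0, 0, 0, 1], [0, 0, 0.6, 0, 0, 0, 1], [0, 0, 0.6, 0, 0, 0, 1], [0, 0, 0.4, 0, 0, 0, 1], [0, 0, 0.15, 0, 0, 0, 1], [0, 0, 0.05, 0, 0, 0, 1]])

```text
time_s: 21.55
position: [0.4981, 0.2134, 0.179]
tcp_rot: [[0.19, 0.947, 0.261], [0.926, -0.084, -0.367], [-0.325, 0.311, -0.893]]
force: [-0.2, -0.1, -3.7]
opening: 0.135
```

Call:
send_rows(moves=[[0, 0, 0.05, 0, 0, 0, 1], [0, 0, 0.05, 0, 0, 0, 1]])

```text
time_s: 21.8
position: [0.4988, 0.2128, 0.1774]
tcp_rot: [[0.189, 0.946, 0.262], [0.927, -0.084, -0.367], [-0.325, 0.312, -0.893]]
force: [-0.3, -0.4, -4.6]
opening: 0.137
```

Call:
send_rows(moves=[[0, 0, 0.05, 0, 0, 0, 1], [0, 0, 0.03, 0, 0, 0, 1]])

```text
time_s: 22.05
position: [0.4992, 0.2119, 0.1753]
tcp_rot: [[0.189, 0.946, 0.261], [0.926, -0.084, -0.367], [-0.325, 0.312, -0.893]]
force: [0.4, -0.1, -4.1]
opening: 0.134
```

Call:
send_rows(moves=[[0, 0, 0.04, 0, 0, 0, 1], [0, 0, 0.0, 0, 0, 0, 1]])

```text
time_s: 22.3
position: [0.4994, 0.2118, 0.175]
tcp_rot: [[0.19, 0.946, 0.262], [0.927, -0.084, -0.367], [-0.325, 0.312, -0.893]]
force: [-2.8, 2.3, 1.2]
opening: 0.135
```

Contact. Now slide it down toward both stops while still holding the lug.

Call:
send_rows(moves=[[0.08, -0.08, -0.01, 0, 0, 0, 1], [0.08, -0.08, 0, 0, 0, 0, 1], [0.08, -0.08, 0, 0, 0, 0, 1], [0.06, -0.06, 0, 0, 0, 0, 1], [0, 0, 0, 0, 0, 0, 1]])

```text
time_s: 22.92
position: [0.4942, 0.2197, 0.1703]
tcp_rot: [[0.189, 0.946, 0.263], [0.927, -0.083, -0.366], [-0.325, 0.313, -0.893]]
force: [-0.8, 0.9, 4.7]
opening: 0.132
```

Run:
```python
from meas import *
s=status.read_state();f=s["force"]+[0,0,4.4];print(s["position"],"plate force",f@px,f@py,f@n)
meas(.088,"8",False)
```

```text
[0.49419989 0.21971766 0.17030685] plate force 2.242814395181752 1.9495443800259147 8.658098742022643
scene 1774 top z 87.6 slope 0.000 -0.032 rect [array([94.3, 51.7]), array([181.4, 101.4]), np.float64(0.0)] x [0.0046 0.1825] y [0.0058 0.1004]
top 1487 top z 88.2 slope -0.008 -0.007 rect [array([92.1, 53. ]), array([183.6,  96.6]), np.float64(0.0)] x [0.0072 0.1824] y [0.0065 0.1009]
```

Call:
send_rows(moves=[[0.06, -0.06, -0.02, 0, 0, 0, 1], [0.04, -0.04, 0, 0, 0, 0, 1], [0, 0, 0, 0, 0, 0, 1]])

```text
time_s: 23.4
position: [0.4916, 0.2222, 0.1686]
tcp_rot: [[0.189, 0.947, 0.261], [0.927, -0.084, -0.367], [-0.325, 0.311, -0.893]]
force: [-0.4, 1.2, 3.8]
opening: 0.134
```

```bash
cat > fo.py <<'E'
from meas import *
s=status.read_state();f=s["force"]+[0,0,4.4];print(s["time_s"],s["position"].round(4),"plate force",(f@px).round(1),(f@py).round(1),(f@n).round(1))
p=s["position"]-O["scene"];print("tcp plate scene",p@px,p@py,p@n)
E
python3 fo.py
```

```text
23.4 [0.4916 0.2222 0.1686] plate force 1.7 2.0 7.9
tcp plate scene 0.09195318884682557 0.04718522971205945 0.09372993555016718
```

Call:
send_rows(moves=[[0.04, -0.05, 0, 0, 0, 0, 1], [0, 0, 0, 0, 0, 0, 1]])

```text
time_s: 23.65
position: [0.4908, 0.2225, 0.1683]
tcp_rot: [[0.19, 0.946, 0.262], [0.926, -0.084, -0.368], [-0.326, 0.312, -0.892]]
force: [1.0, -1.1, 3.9]
opening: 0.136
```

```bash
python3 fo.py
```

```text
23.65 [0.4908 0.2225 0.1683] plate force 3.5 3.6 6.8
tcp plate scene 0.09174074742968522 0.046379937434762895 0.09382683842442227
```

Call:
send_rows(moves=[[0.04, -0.04, 0, 0, 0, 0, 1], [0, 0, 0, 0, 0, 0, 1]])

```text
time_s: 23.9
position: [0.4904, 0.2226, 0.1683]
tcp_rot: [[0.19, 0.946, 0.262], [0.925, -0.084, -0.37], [-0.328, 0.313, -0.891]]
force: [1.0, -3.9, 7.2]
opening: 0.132
```

```bash
python3 fo.py
```

```text
23.9 [0.4904 0.2226 0.1683] plate force 7.2 4.8 8.7
tcp plate scene 0.09166654987475253 0.04597868718346655 0.09397326116530019
```

Call:
send_rows(moves=[[0.04, -0.04, 0, 0, 0, 0, 1], [0, 0, 0, 0, 0, 0, 1]])

```text
time_s: 24.15
position: [0.4902, 0.2229, 0.1684]
tcp_rot: [[0.19, 0.946, 0.263], [0.925, -0.083, -0.372], [-0.33, 0.314, -0.89]]
force: [0.9, -6.7, 8.8]
opening: 0.138
```

```bash
python3 fo.py; python3 -c "
from meas import *
meas(.088,'9')"
```

```text
24.15 [0.4902 0.2229 0.1684] plate force 10.4 5.5 9.1
tcp plate scene 0.0915215946896041 0.04576377713865294 0.09419363863157355
scene 1779 top z 88.0 slope 0.001 -0.031 rect [array([91.1, 47.3]), array([102.2, 180.9]), np.float64(89.5)] x [0.0018 0.1796] y [-0.0002  0.096 ]
top 1482 top z 88.7 slope -0.005 -0.000 rect [array([88.8, 48.2]), array([ 97.7, 184.7]), np.float64(89.7)] x [0.0052 0.1795] y [0.0016 0.0962]
```

Both stops are touched: about 10 N and 5 N, position stalled, centre about (90,48). I'll ease off, release and withdraw.

Call:
send_rows(moves=[[-0.06, 0.03, 0, 0, 0, 0, 1], [0, 0, 0, 0, 0, 0, 0.5], [0, 0, 0, 0, 0, 0, 0.3], [0, 0, 0, 0, 0, 0, 0.3], [0, 0, -0.5, 0, 0, 0, 0.3], [0, 0, -1, 0, 0, 0, 0.3], [0, 0, -1, 0, 0, 0, 0.3], [0, 0, -1, 0, 0, 0, 0.3], [0, 0, 0, 0, 0, 0, 0.3]])

```text
time_s: 25.38
position: [0.4673, 0.2572, 0.2477]
tcp_rot: [[0.189, 0.945, 0.266], [0.928, -0.083, -0.364], [-0.322, 0.315, -0.893]]
force: [-0.8, 0.1, -0.4]
opening: 0.349
```

```bash
python3 fo.py; python3 -c "
from meas import *
meas(.088,'10')
s=status.read_state();c=vision.capture('wrist');W=cloud(c,wristpose(s,c));cv2.imwrite('pics/w10.png',c['img'][:,:,::-1])
w=W.reshape(-1,3);w=w[~np.isnan(w[:,0])]-O['scene'];q=np.stack([w@px,w@py,w@n],1)
b=q[(abs(q[:,2]-.088)<.008)&(abs(q[:,0]-.1)<.15)&(abs(q[:,1]-.05)<.1)];print(len(b),cv2.minAreaRect((b[:,:2]*1000).astype(np.float32)),np.median(b[:,2]))
"
```

```text
25.375 [0.4673 0.2572 0.2477] plate force 1.3 0.5 3.9
tcp plate scene 0.08981719877310965 0.04558059990241076 0.18358767840135254
scene 1795 top z 87.5 slope -0.001 -0.032 rect [array([91.5, 47.5]), array([102.1, 181.7]), np.float64(89.5)] x [0.002  0.1798] y [0.0003 0.096 ]
top 2097 top z 88.3 slope -0.005 -0.004 rect [array([88.2, 48.7]), array([ 97.4, 186.1]), np.float64(89.8)] x [0.     0.1794] y [0.0019 0.0965]
32869 ((91.44044494628906, 45.91233444213867), (96.3607406616211, 180.50038146972656), 89.90115356445312) 0.08769813359128578
```

View pics/scene10.png

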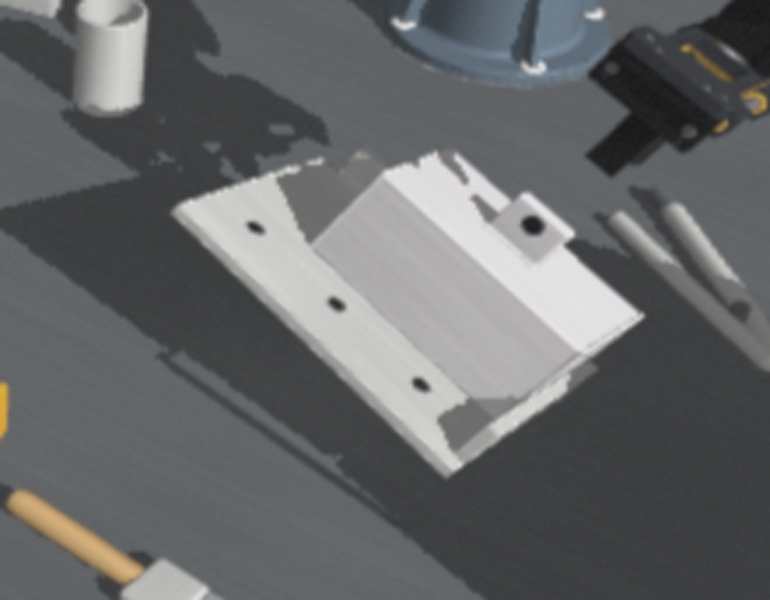

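View pics/w10.png

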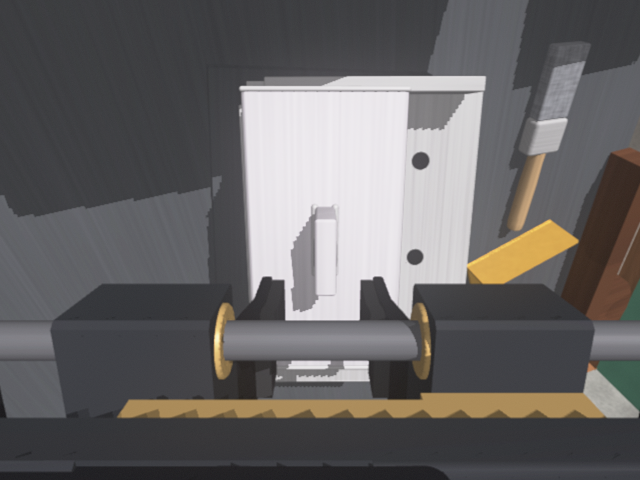

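View pics/top10.png

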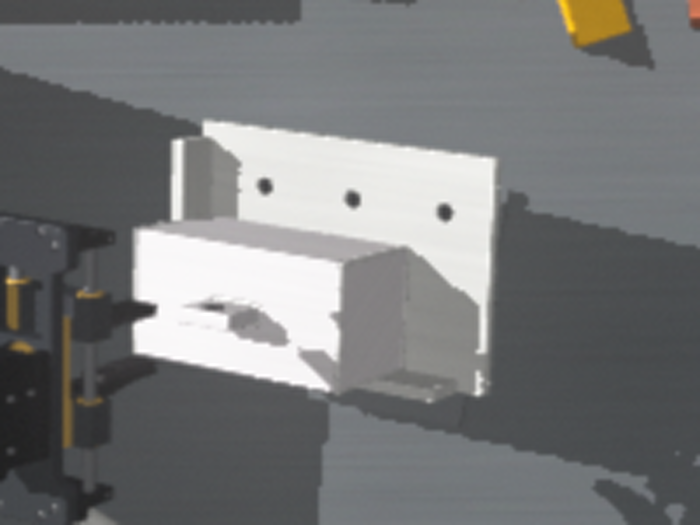

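Run:
```python
from meas import *
for n in("scene","top"):
    c=vision.capture(n);W=cloud(c)
    for t in["tube","spray","angle","brush","pliers","firebrick"]:
        m=models.masks_of(n,t)
        if m:
            w=W[m[0]["mask"]];print(n,t,np.round(np.nanpercentile(w[:,:2],[2,98],axis=0),3).tolist())
meas(.088,"11",False)
from rig import bot;print(bot.hand_in())
```

```text
scene tube [[0.307, -0.237], [0.366, -0.18]]
scene spray [[0.557, -0.298], [0.609, -0.245]]
scene angle [[0.741, -0.047], [0.858, 0.025]]
scene brush [[0.778, 0.053], [0.82, 0.258]]
scene pliers [[0.197, 0.229], [0.345, 0.384]]
scene firebrick [[0.747, -0.212], [0.807, -0.106]]
top tube [[0.306, -0.237], [0.357, -0.185]]
top spray [[0.551, -0.295], [0.602, -0.247]]
top angle [[0.733, -0.048], [0.854, 0.016]]
top brush [[0.774, 0.048], [0.816, 0.255]]
top pliers [[0.187, 0.224], [0.335, 0.377]]
top firebrick [[0.744, -0.216], [0.806, -0.11]]
scene 1791 top z 87.6 slope 0.000 -0.035 rect [array([91.6, 47.6]), array([101. , 181.7]), np.float64(89.6)] x [0.0022 0.1795] y [0.0008 0.0958]
top 2094 top z 88.2 slope -0.006 -0.006 rect [array([88.8, 48.7]), array([ 97.3, 186.3]), np.float64(89.9)] x [0.0002 0.1796] y [0.0021 0.0963]
the job is handed in; nothing more can be done
None
```

The job is handed in, and my last checks put the tank fully home on the jig plate, lug up. I tipped the white tank over with shut fingers. It came to rest flat with the lug up, and I lifted it by the lug. I tilted it to match the plate, lowered it to contact, slid it into the corner and released it. It took about 26 s of the 64 s.

- **Position:** the last measurements put the centre at about plate x 89–92, y 48, with the tank's top face 88 mm above the plate. It was square to the plate within about 0.5° in plan. It did not move after release.
- **Stops:** both were felt while sliding in, at about 10 N along x and 5 N along y, with the position stalled.
- **Disagreements:** the cameras differ by about 3 mm along x (scene 91.6, top 88.8). The scene camera also showed a slope of about 0.035 across the tank's top that the top camera did not, so I took it as noise. One wrist-camera measurement put y at about 46.
- **Not done:** I did not make a separate confirming push on the side or end after release.
- **Bystanders:** all six measured within a few millimetres of where they started, which is camera noise.

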